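# Slide the power module between the posts and home into its bay

## Task

The console's power module is parked with its faceplate against the stop and its pull tab in the slot. Keeping it flat on the bench all the way (its boards are loose inside, so do not lift or tip it), slide it through the gap between the two fixed posts without it or the robot touching either post, turn it end for end, and slide it nose first between the bay's guide rails until it is fully home, faceplate against the rail ends. Then let go, and leave the other things on the bench where they are.

Things in the scene. Friction and masses are not known exactly. Their poses are not given: they have to be found in the camera images.
- module: Loose power module, about 0.6 kg, slides on the bench: dark steel box body 110 long (x) x 60 wide (y) x 40 mm high, aluminium faceplate upright across one end. Origin: centre of the body's underside, z up; +x points to the nose (bare end, x = +55). Faceplate: x = -63 to -55, 104 wide, top 48 mm above the bench; a pull tab on its back. The body can be gripped across its 60 mm width.
- module_nose (a point): Point on the module at the foot of its nose end: x = +55 mm, y = 0, z = 0 in the module's frame.
- module_tab (a point): Point on the module: top of the pull tab (x = -83, y = 0, z = 45 mm in its frame). The tab is an upright aluminium fin, 12 mm thick (y), standing out from the middle of the faceplate's back from x = -63 to -99, z = 4 to 45; it can be gripped across its thickness once out of the stop. Pressing down on the module makes it drag hard; move it low down and without downward force.
- bay: Fixed dark steel bay, no floor: two guide rails along x, 30 mm high, 65 mm apart inside, widening to about 80 mm in the first 25 mm from the mouth. Origin: on the bench midway between them. Mouth at x = -55, looking along -x, roughly to the robot; a 45 mm high block closes x = +59 to +77. 105 mm wide outside plus 3 mm high feet to y = +-70. The faceplate is too wide to enter.
- bay_home (a point): The bay's origin: where the module's origin lies when it is fully home, nose first, module x along the bay's x, faceplate against the rail ends.
- stop: Fixed aluminium stop: two blocks 55 mm high, x = -10 to +34, y = +-15 to +-65, with a slot between; 4 mm foot to x = +64. Origin on the bench in the middle. The module is parked on its -x side, nose towards the robot, faceplate about 4 mm off the blocks, pull tab in the slot (no room for fingers). Touching the stop is no harm. Stop and bay lie on opposite sides of the posts, left or right.
- round_post: Fixed round aluminium socket post, 64 (65 at a thin band) mm across, 80 mm high; origin under its centre. Must not be touched. One post stands nearer to the robot, the other farther away; which is which varies. The gap between them is about 155 to 225 mm wide.
- square_post: Fixed square grey plastic socket post, 60 x 60 mm (sides along the world's x and y), 80 mm high; origin under its centre. Must not be touched.
- jar: Bystander: clear closed jar, 56 mm across, 65 mm high, beyond the posts; origin under its centre.
- screwdriver: Bystander: screwdriver lying beyond the work; origin under it, x along it to the tip.
- meter: Bystander: black hand multimeter 130 x 70 x 34 mm lying to the far left; origin under its centre.
- spool: Bystander: small wire spool 64 mm across, 45 mm high, standing to the far right; origin under its centre.

How it is judged:
By the outcome, as a careful person would: the job done as asked, in the order asked, and still so for the second after the job is handed in, with the robot touching nothing.
It also fails if it takes over 72 s, if anything falls off the work surface, if the arm or the gripper's body presses on something with over 40 N, if the wrist force passes 120 N, or if a joint passes its speed limit or range.

## Robot

A 6-joint arm with a two-finger parallel gripper is mounted at the origin on the work surface. World frame = base frame: x ahead of the robot, y to its left, z up, the work surface at z = 0. Lengths are in m, angles in degrees, forces in N, time in s.
With the tool pointing down it reaches from about 0.375 to 0.75 m from the base axis. Payload 9 kg.
Tool frame: the origin (TCP) lies where the fingers leave the gripper's body, on its centre line; the fingertips stand 73 mm ahead of it and the grasp point (between the pads) lies 54 mm ahead of it (robot.tip_reach is the distance from the TCP to the fingertips, in m); z points along the fingers, y is the direction in which the jaws open and shut (so a half turn about z gives the same grasp; the last joint's range is limited). The gripper opens to 85 mm and grips with 20 to 120 N. Pads are 22 mm wide; open, the fingers measure 114 mm over their backs; the gripper's body (76 mm by 85 mm) begins 54 mm behind the grasp point. The pads swing forward as they close: fully open they stand 13 mm farther back than shut.
Start: joints at [-85.124, 5.964, 5.575, 89.605, 0, 77.527], TCP at [0.179, -0.573, 0.304] pointing down, gripper open.
Joint ranges: [-171.21, 171.21], [-48.23, 106.86], [-62.78, 66.21], [-105.2, 120.99], [-86.42, 89.51], [-180, 180]. Speed limits (degrees/s): [127.2, 127.2, 147.25, 180, 180, 180].

## Interface

Orientations are given as [roll, pitch, yaw] about the fixed x, y, z axes, in that order (R = Rz(yaw) Ry(pitch) Rx(roll)).
In Python, from plant import robot gives the robot as it stands. Calls block until the motion is done:
- robot.move_pose(position, orientation): joint-space move of the TCP to a pose.
- robot.line_to(position, vel=0.15, rotation=None, guard=None): straight line of the TCP; rotation=None keeps the orientation; vel is the mean speed in m/s. With guard (N) it stops when the force on the tool has changed by that much, and returns True; else False.
- robot.goto_joints(angles): joint-space move.
- robot.set_gripper(opening): finger opening in m; the grip force is fixed at half the most; returns when the fingers have stopped.
- robot.pause(seconds).
- robot.ik(position, orientation): joint angles nearest the present ones, or None.
- robot.observe(): the state.
- robot.grab_frame(name): name is "side" or "top"; returns the picture (420x560x3 uint8, blue, green, red); there is no depth.
- robot.get_calibration(name): a dict with "vertical_fov" (degrees; the focal length in pixels is half the picture's height over the tangent of half this angle, whatever the lens; pixels are square), "cx", "cy" (the principal point, pixels), "rvec" (rotation vector, rad) and "tvec" (3), from world to camera coordinates, as OpenCV has them. Camera axes: x right, y down, z forward; pixel columns grow to the right and rows downward; lengths in m; the calibration is good to about 2 mm. A picture is of the moment at which its call begins. get_calibration takes no time and is no camera call.
A pose or a line that the arm cannot do raises robot.IKError and nothing moves.
- robot.job_done(): hands the job in, once; it reports no verdict.
The state is a dict: "time": time; "q": joint angles; "qvel": joint speeds; "joint_torque": joint torques, N m; "tool_pos": TCP position; "tcp_rot": TCP orientation; "ft_force": force on the tool from outside, world axes, zero at the start; "torque": the same for the moment, N m; "gripper_width": finger opening in m.
Only numpy, scipy, OpenCV 4.12 (cv2) and the standard library are available. Lean on these libraries where they do the work, as an engineer would, in place of code of your own. Each camera call takes 0.05 s, during which the arm holds its last target. There are 200 camera calls.

## Working session

There is one attempt and no reset: what is moved stays moved. The work goes in short steps, each a Python script; the robot and the scene stay as the last script left them, time stands still between calls to the robot, and variables do not carry over. Pictures are saved under pics/ and viewed, about 8 in all and at most 12, crops included, and the job is handed in when it is done.

```bash
mkdir -p pics; ls
python3 - <<'E'
from plant import robot
import cv2
for n in("top","side"):
    cv2.imwrite(f"pics/{n}0.png",cv2.resize(robot.grab_frame(n),None,fx=1.42,fy=1.42,interpolation=cv2.INTER_CUBIC)); print(n,robot.get_calibration(n))
print(robot.observe())
E
```

```text
pics
top {'vertical_fov': 47.98931584308882, 'cx': 277.3589234149417, 'cy': 212.3426443625079, 'rvec': array([ 2.14583941, -2.16754924,  0.12936829]), 'tvec': array([0.00984003, 0.58564567, 1.42733002])}
side {'vertical_fov': 49.88635869990783, 'cx': 283.03347769318816, 'cy': 200.2163176962057, 'rvec': array([ 2.46203895, -0.09537154,  0.012091  ]), 'tvec': array([-0.56073314,  0.06710278,  1.51518481])}
{'time': 0.1, 'q': array([-8.51253496e+01,  5.99469839e+00,  5.53221764e+00,  8.96062582e+01,
       -1.90237599e-03,  7.75271020e+01]), 'qvel': array([ 0.10211102, -0.07579792,  0.19825949, -0.09706745, -0.02136469,
       -0.03967745]), 'joint_torque': array([ 7.61759235e-03, -5.58212757e+01,  5.04715240e+01,  1.29860520e-02,
       -2.16773410e-04, -1.21992537e-05]), 'tool_pos': array([ 0.17888654, -0.57248058,  0.30321189]), 'tcp_rot': array([-1.79932473e+02, -1.29886135e-02,  1.73475419e+01]), 'ft_force': array([ 0.6711831 , -0.02336909, -0.0516934 ]), 'torque': array([-0.02776993,  0.01913548,  0.04735972]), 'gripper_width': 0.0848572986126386}
```

View pics/top0.png

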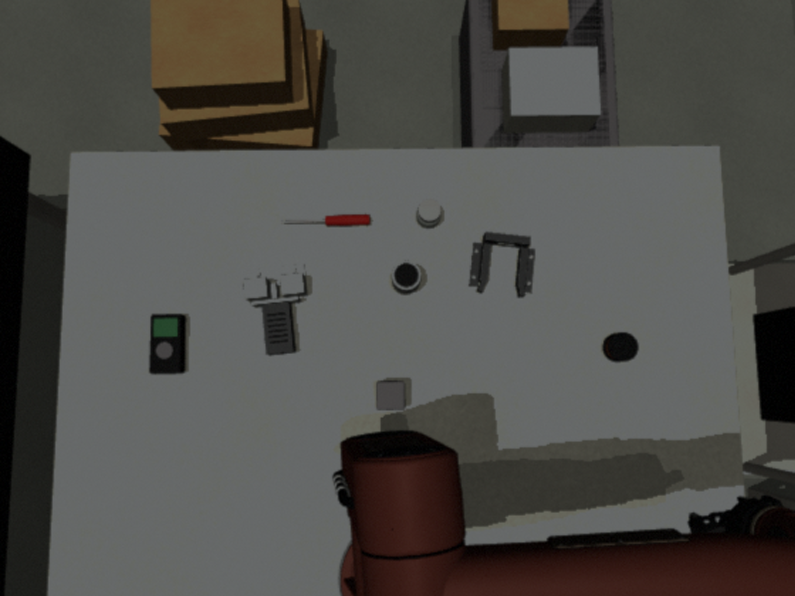

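View pics/side0.png

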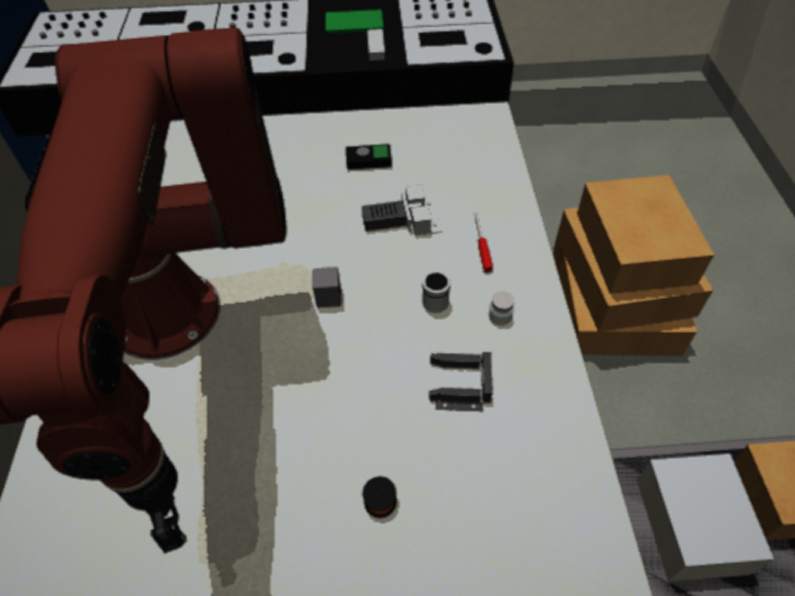

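Top view: module and stop on the left (about 280,320), bay on the right (about 503,262), the round post far (406,277), the square post near (391,393). Now an enlarged crop from each camera.

Run:
```python
from plant import robot
import cv2
for n,(x,y) in (("top",(160,150)),("side",(215,105))):
    f=robot.grab_frame(n)[y:y+(150 if n=="top" else 190),x:x+(230 if n=="top" else 150)]
    s=3.4 if n=="top" else 3.1
    f=cv2.convertScaleAbs(cv2.resize(f,None,fx=s,fy=s,interpolation=cv2.INTER_CUBIC),alpha=1.7 if n=="top" else 1.1)
    cv2.imwrite(f"pics/{n}1.png",f)
```

```text
(no output)
```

View pics/top1.png

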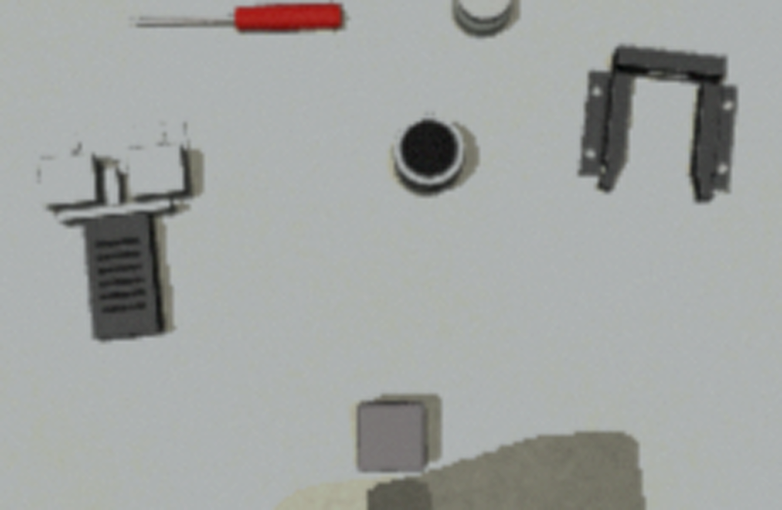

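View pics/side1.png

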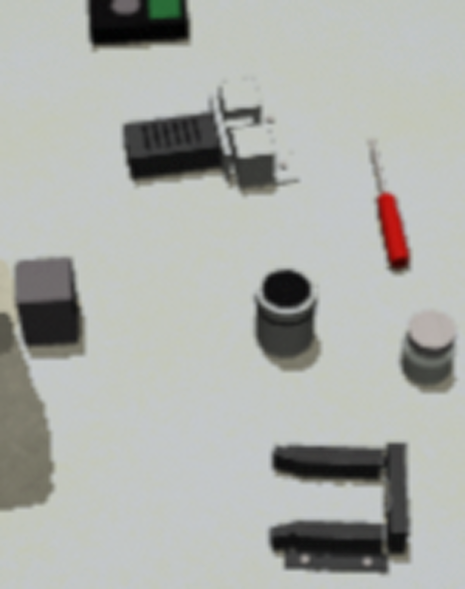

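Top crop: module's top corners at about (86,220), (148,217), (157,334), (95,338). Bay block top at (618,46), (726,57), (724,82), (612,72), with rail tips near (605,189) and (705,200). Round post centre (429,151), square post top 358–427 × 402–471.

```bash
cat > h.py <<'E'
from plant import robot
import numpy as np, cv2
def px2w(n,uv,z,crop=(0,0,1)):
    c=robot.get_calibration(n); x0,y0,s=crop
    uv=(np.atleast_2d(uv)+.5)/s-.5+[x0,y0]
    f=210/np.tan(np.radians(c["vertical_fov"]/2)); R=cv2.Rodrigues(c["rvec"])[0]
    d=np.c_[(uv-[c["cx"],c["cy"]])/f,np.ones(len(uv))]@R; o=-R.T@c["tvec"]
    return (o+d*((z-o[2])/d[:,2])[:,None])[:,:2]
def w2px(n,P,crop=(0,0,1)):
    c=robot.get_calibration(n); x0,y0,s=crop
    f=210/np.tan(np.radians(c["vertical_fov"]/2)); K=np.array([[f,0,c["cx"]],[0,f,c["cy"]],[0,0,1]])
    p=cv2.projectPoints(np.array(P,float),c["rvec"],c["tvec"],K,None)[0][:,0]
    return (p-[x0,y0]+.5)*s-.5
E
python3 - <<'E'
from h import *
np.set_printoptions(precision=4,suppress=True)
T=(160,150,3.4);S=(215,105,3.1)
for nm,n,C,uv,z in [("mod top","top",T,[(86,220),(148,217),(157,334),(95,338)],.04),
 ("mod side","side",S,[(124,124),(131,148),(218,140),(213,115)],.04),
 ("block top","top",T,[(618,46),(726,57),(724,82),(612,72)],.045),
 ("block side","side",S,[(388,445),(405,444),(409,538),(389,538)],.045),
 ("tips top","top",T,[(605,189),(705,200)],.03),
 ("round top","top",T,[(429,151)],.08),("round side","side",S,[(286,292)],.08),
 ("sq top","top",T,[(358,402),(427,402),(427,471),(358,471)],.08),
 ("sq side","side",S,[(17,262),(72,258),(77,298),(22,303)],.08)]:
    p=px2w(n,uv,z,C); print(nm,p.mean(0),p.tolist() if 0 else p.round(3).tolist())
E
```

```text
mod top [0.5296 0.257 ] [[0.582, 0.29], [0.584, 0.233], [0.478, 0.224], [0.475, 0.28]]
mod side [0.5335 0.2611] [[0.477, 0.279], [0.484, 0.238], [0.588, 0.242], [0.585, 0.285]]
block top [ 0.7196 -0.2447] [[0.737, -0.198], [0.726, -0.296], [0.702, -0.294], [0.713, -0.191]]
block side [ 0.724  -0.2515] [[0.722, -0.2], [0.739, -0.2], [0.727, -0.304], [0.708, -0.302]]
tips top [ 0.6013 -0.2298] [[0.607, -0.184], [0.596, -0.275]]
round top [ 0.6357 -0.0223] [[0.636, -0.022]]
round side [ 0.6389 -0.0266] [[0.639, -0.027]]
sq top [0.3847 0.0125] [[0.415, 0.042], [0.414, -0.018], [0.355, -0.017], [0.355, 0.043]]
sq side [0.3903 0.0108] [[0.358, 0.038], [0.417, 0.039], [0.422, -0.016], [0.364, -0.018]]
```

Run:
```python
from h import *
print(robot.tip_reach)
for p,y in [((.531,.258,.08),-175),((.471,.253,.08),-175),((.471,.253,.08),-90),((.511,-.22,.08),-90),((.52,-.22,.08),-40),((.572,-.228,.09),173),((.44,-.21,.09),173)]:
    q=robot.ik(p,[180,0,y]); print(p,y,None if q is None else np.round(q,1))
robot.move_pose([.531,.258,.18],[180,0,-175]); print(robot.observe()["time"],robot.tip_reach)
robot.line_to([.531,.258,.125],.12)
o=robot.observe();print(o["time"],o["tool_pos"],o["tcp_rot"],o["q"],o["ft_force"])
a=robot.grab_frame("side")[110:210,215:345];b=robot.grab_frame("top")[150:290,140:260]
a=cv2.resize(a,None,fx=3.1,fy=4*3.1/4,interpolation=cv2.INTER_CUBIC);b=cv2.convertScaleAbs(cv2.resize(b,None,fx=3.1,fy=3.1,interpolation=cv2.INTER_CUBIC),alpha=1.6)
c=np.zeros((434,780,3),np.uint8);c[:a.shape[0],:a.shape[1]]=a;c[:b.shape[0],405:405+b.shape[1]]=b
cv2.imwrite("pics/a.png",c)
```

```text
0.0726
(0.531, 0.258, 0.08) -175 [ 13.2   9.2 -14.5  66.3   0.    8.2]
(0.471, 0.253, 0.08) -175 [ 14.2  -0.4 -24.5  65.8   0.    9.2]
(0.471, 0.253, 0.08) -90 [ 14.2  -0.4 -24.5  65.8   0.  -75.8]
(0.511, -0.22, 0.08) -90 [ -36.8    3.4  -20.7   65.9    0.  -126.8]
(0.52, -0.22, 0.08) -40 [ -36.2    4.8  -19.2   65.9    0.  -176.2]
(0.572, -0.228, 0.09) 173 [-33.9  12.9  -9.3  67.8   0.  -26.9]
(0.44, -0.21, 0.09) 173 [-40.9  -9.5 -32.1  67.4   0.  -33.9]
3.3833 0.0726
3.9917 [0.53117416 0.2579593  0.12539727] [ 1.79998816e+02  1.34835140e-02 -1.75010030e+02] [ 1.32251345e+01  6.93629711e+00 -1.20569371e+01  7.09932517e+01
 -7.59160474e-04  8.23516469e+00] [ 0.83562805 -0.85476296 -0.289626  ]
```

View pics/a.png

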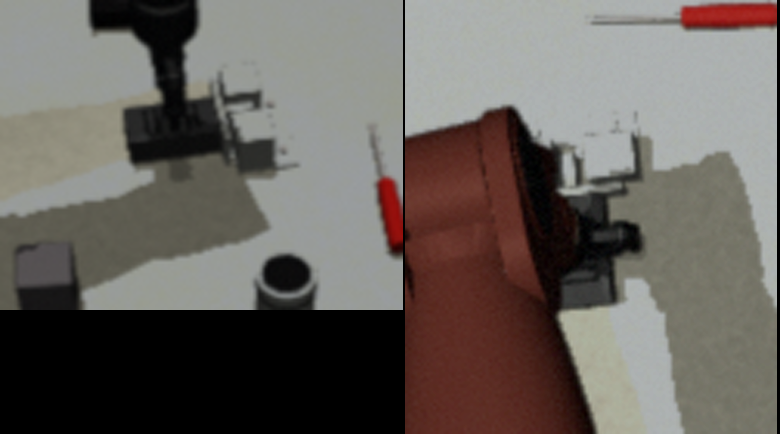

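The side view shows the gripper over mid-body (175,110). In the top view the right finger (640,238) stands about 28 mm outside the body edge, as expected, so it is centred. Descending, gripping and pulling out.

Run:
```python
from h import *
print("guard",robot.line_to([.531,.258,.08],.08,guard=8))
robot.set_gripper(.05)
def o(): s=robot.observe();print(round(s["time"],2),s["tool_pos"].round(4),s["tcp_rot"].round(1),s["ft_force"].round(1),round(s["gripper_width"],4))
o()
u=np.array([np.cos(np.radians(185)),np.sin(np.radians(185)),0])
p=np.array([.531,.258,.08])+.06*u
print("guard",robot.line_to(p,.08,guard=25)); o()
cv2.imwrite("pics/b.png",cv2.resize(robot.grab_frame("side")[110:210,215:345],None,fx=4,fy=4,interpolation=cv2.INTER_CUBIC))
```

```text
guard False
5.16 [0.5316 0.2581 0.081 ] [ 1.80e+02  1.00e-01 -1.75e+02] [-0.6 -1.1  5.1] 0.0589
guard False
6.06 [0.4716 0.253  0.0809] [ 1.80e+02  1.00e-01 -1.75e+02] [0.4 0.  9.1] 0.0589
```

View pics/b.png

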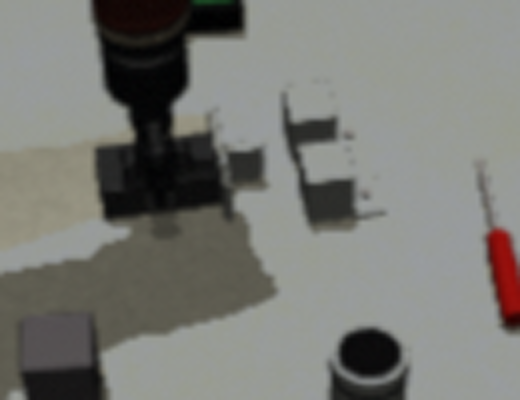

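Tab is clear of the stop: the faceplate and tab at (245,150) are separated from the blocks at (330,170). Slight downward pressing (9 N), so I'll ease it, turn a quarter, and pass the gap.

Run:
```python
from h import *
def o(): s=robot.observe();print(round(s["time"],2),s["tool_pos"].round(4),s["tcp_rot"].round(1),s["ft_force"].round(1),round(s["gripper_width"],4),s["q"].round(1))
Z=.0807
robot.line_to([.471,.253,Z],.05); o()
robot.move_pose([.471,.253,Z],[180,0,-130]); o()
robot.move_pose([.471,.253,Z],[180,0,-90]); o()
robot.line_to([.511,.17,Z],.1); o()
print(robot.line_to([.511,-.06,Z],.1,guard=20)); o()
print(robot.line_to([.511,-.225,Z],.1,guard=20)); o()
a=robot.grab_frame("side")[110:310,180:400];b=robot.grab_frame("top")[130:330,210:410]
a=cv2.resize(a,(396,360),interpolation=cv2.INTER_CUBIC);b=cv2.convertScaleAbs(cv2.resize(b,(396,396),interpolation=cv2.INTER_CUBIC),alpha=1.6)
c=np.zeros((396,796,3),np.uint8);c[:360,:396]=a;c[:,400:]=b;cv2.imwrite("pics/c.png",c)
```

```text
6.36 [0.4711 0.2531 0.0809] [ 180.    0. -175.] [0.6 0.3 7.2] 0.0589 [ 14.2  -0.4 -24.5  65.9   0.    9.2]
7.13 [0.471  0.2531 0.0809] [ 180.    0. -130.] [ 0.4 -0.2  5.6] 0.0591 [ 14.2  -0.4 -24.5  65.9   0.  -35.8]
7.84 [0.471  0.2531 0.0809] [180.   0. -90.] [ 0.1 -0.6  6.4] 0.059 [ 14.2  -0.4 -24.5  65.9   0.  -75.8]
8.92 [0.5109 0.1703 0.0809] [180.   0. -90.] [-0.4  1.1  7.4] 0.0592 [  4.5   0.3 -23.8  65.9   0.  -85.5]
False
11.37 [ 0.5109 -0.0589  0.0809] [ 1.8e+02  1.0e-01 -9.0e+01] [-0.4  6.3  8.8] 0.0591 [-2.120e+01 -4.000e+00 -2.800e+01  6.610e+01  1.000e-01 -1.113e+02]
False
13.17 [ 0.511  -0.2239  0.0809] [ 1.8e+02  1.0e-01 -9.0e+01] [-0.5  6.8  9.7] 0.0591 [-3.710e+01  3.700e+00 -2.030e+01  6.610e+01  1.000e-01 -1.272e+02]
```

View pics/c.png

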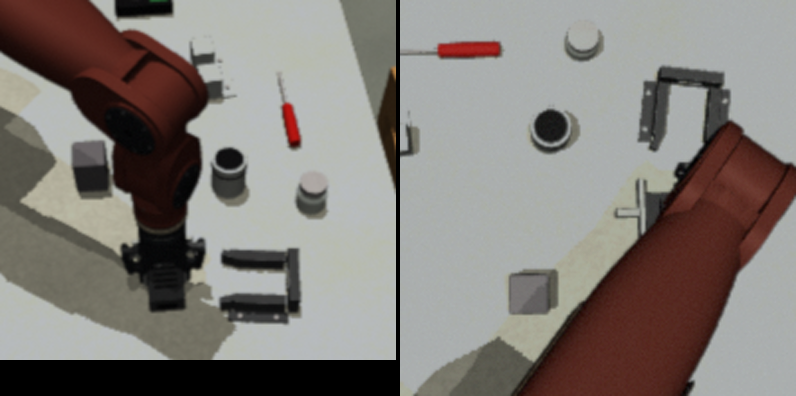

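The module is through the gap, untouched posts, tab at (616,213) pointing left. Turn on, release, regrasp by the tab, and line up with the bay.

```bash
cat >> h.py <<'E'
def o():
    s=robot.observe();print(round(s["time"],2),s["tool_pos"].round(4),s["tcp_rot"].round(1),s["ft_force"].round(1),round(s["gripper_width"],4),round(s["q"][5],1))
def D(y): return np.array([np.cos(np.radians(y)),np.sin(np.radians(y))])
def shot(name,side=(110,310,180,400),top=(130,330,210,410)):
    c=np.zeros((396,796,3),np.uint8)
    for n,(r0,r1,c0,c1),x,al in (("side",side,0,1.1),("top",top,400,1.6)):
        f=robot.grab_frame(n)[r0:r1,c0:c1];s=min(396/f.shape[0],396/f.shape[1]);f=cv2.convertScaleAbs(cv2.resize(f,None,fx=s,fy=s,interpolation=cv2.INTER_CUBIC),alpha=al);c[:f.shape[0],x:x+f.shape[1]]=f
        print(n,"crop",(c0,r0,round(s,3)))
    cv2.imwrite(f"pics/{name}.png",c)
E
python3 - <<'E'
from h import *
t=px2w("top",[(216,213)],.045,(210,130,1.98))[0]; dx=t[1]-(-.2239+.099); print("tab end",t,"offset toward tab",dx)
Z=.0807; P=np.array([.505,-.220])
robot.line_to([*P,Z],.08)
robot.move_pose([*P,Z],[180,0,-65]); robot.move_pose([*P,Z],[180,0,-41]); o()
robot.set_gripper(.085); o()
robot.line_to([*P,.17],.15)
g=P-.085*D(-41)
robot.move_pose([*g,.17],[180,0,139]); o()
shot("d")
E
```

```text
tab end [ 0.50622926 -0.12231469] offset toward tab 0.0025853098023707055
14.5 [ 0.5049 -0.2198  0.0809] [-180.    0.  -41.] [-0.1  0.4  7.6] 0.0593 -176.2
14.88 [ 0.5047 -0.2198  0.0803] [ 1.8e+02  1.0e-01 -4.1e+01] [-1.   0.6 -0.6] 0.0851 -176.1
18.28 [ 0.4409 -0.1642  0.1699] [180.  -0. 139.] [-0.8  0.4 -0.3] 0.0851 4.6
side crop (180, 110, 1.8)
top crop (210, 130, 1.98)
```

View pics/d.png

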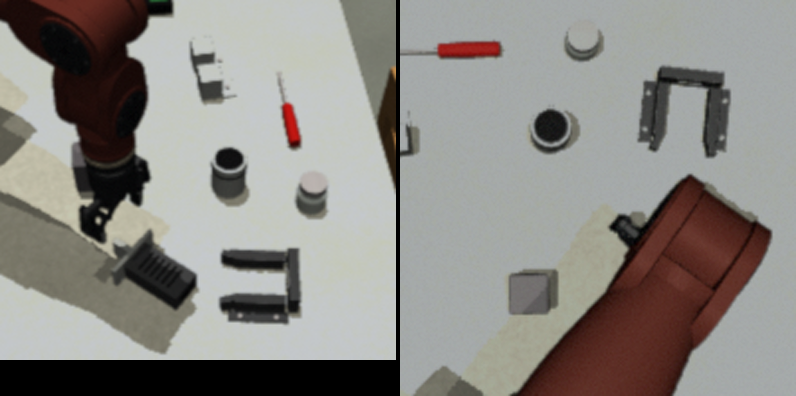

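Module stands at yaw about −41°, nose (190,280) near the bay mouth, gripper above the tab (100,235). Grip the tab, finish the turn, and look before inserting.

Run:
```python
from h import *
P=np.array([.505,-.220])-.0015*D(-41); g=P-.085*D(-41); Z=.086
robot.set_gripper(.05)
print(robot.line_to([*g,Z],.1,guard=8)); o()
robot.set_gripper(0.0); o()
for y in (-32,-24,-15,-7):
    robot.line_to([*(P-.085*D(y)),Z+.0004],.06,rotation=[180,0,y+180])
o()
shot("e",side=(180,300,250,370),top=(150,270,290,410))
```

```text
False
19.82 [ 0.4401 -0.1635  0.0867] [1.80e+02 1.00e-01 1.39e+02] [-0.3  0.6 -0.1] 0.0499 4.6
20.24 [ 0.44   -0.1635  0.0866] [180.   0. 139.] [-2.2  1.3  6.2] 0.0111 4.6
21.69 [ 0.4197 -0.2085  0.0866] [180.    0.  172.9] [-0.7  2.7  6.5] 0.0112 -35.4
side crop (250, 180, 3.3)
top crop (290, 150, 3.3)
```

View pics/e.png

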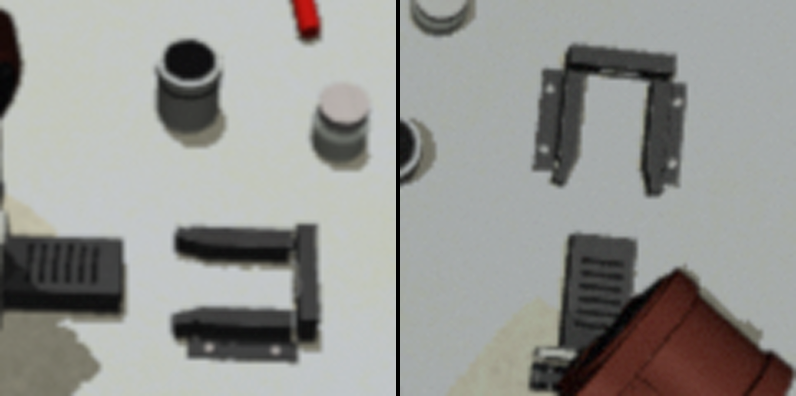

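Side view: module nose edge at x≈122 (rows 240–295), rail tips at (180,234) and (176,318). Top view: nose corners (571,235), (636,241); rail tips (559,184), (654,193).

Run:
```python
from h import *
np.set_printoptions(precision=4,suppress=True)
s=robot.observe(); y=s["tcp_rot"][2]-180; org=s["tool_pos"][:2]+.085*D(y); print("module by robot",org,y,"nose",org+.055*D(y))
for n,C,nose,tips,blk in (("top",(290,150,3.3),[(171,235),(236,241)],[(159,184),(254,193)],[(168,45),(276,55),(274,78),(167,70)]),
                      ("side",(250,180,3.3),[(122,240),(123,295)],[(180,234),(176,318)],[(297,226),(317,226),(318,330),(298,330)])):
    N=px2w(n,nose,.04,C);T=px2w(n,tips,.03,C);B=px2w(n,blk,.045,C)
    v=B.mean(0)-T.mean(0); a=np.degrees(np.arctan2(v[1],v[0])); u=D(a);w=np.array([-u[1],u[0]])
    e=N[0]-N[1]; l=T[0]-T[1]; be=B[0]+B[3]-B[1]-B[2]
    off=N.mean(0)-(org+.055*D(y))
    print(n,"nose",N.mean(0),"cam bias",off,"nose yaw",np.degrees(np.arctan2(-e[0],e[1])),"w",np.hypot(*e))
    print("  bay yaw axis/tips/block",a,np.degrees(np.arctan2(-l[0],l[1])),np.degrees(np.arctan2(-be[0],be[1])),"len",np.hypot(*v),"bay origin (corr)",B.mean(0)-.068*D(-6.8)-off, T.mean(0)+.053*D(-6.8)-off)
```

```text
module by robot [ 0.5041 -0.219 ] -7.135253134649787 nose [ 0.5586 -0.2259]
top nose [ 0.5536 -0.2238] cam bias [-0.0051  0.002 ] nose yaw -5.897822849716236 w 0.0608636128490532
  bay yaw axis/tips/block -7.258683482309896 -6.064942048110258 -5.497945503602129 len 0.11932794789499718 bay origin (corr) [ 0.6575 -0.2386] [ 0.6592 -0.2379]
side nose [ 0.5578 -0.2274] cam bias [-0.0009 -0.0015] nose yaw -3.521275856524594 w 0.058176643426705414
  bay yaw axis/tips/block -9.85920998734926 -8.116134597800157 85.34425592149148 len 0.11674921450132246 bay origin (corr) [ 0.6566 -0.2444] [ 0.6617 -0.2387]
```

```bash
cat >> h.py <<'E'
O=np.array([.658,-.239]); YB=-7.; u=D(YB); w=np.array([-u[1],u[0]])
def ins(x,lat=0,Z=.0868,vel=.05,guard=25):
    g=O+(x-.085)*u+lat*w
    hit=robot.line_to([*g,Z],vel,rotation=[180,0,YB+180],guard=guard)
    s=robot.observe(); p=s["tool_pos"][:2]-O
    print(round(s["time"],2),"cmd",x,lat,"at",round(p@u+.085,4),round(p@w,4),"F ax/lat/z",(s["ft_force"][:2]@u).round(1),(s["ft_force"][:2]@w).round(1),s["ft_force"][2].round(1),"tz",s["torque"][2].round(2),"hit",hit)
    return hit
E
python3 - <<'E'
from h import *
for x in (-.148,-.105,-.085,-.065,-.045,-.025):
    if ins(x): break
shot("f",side=(180,300,250,370),top=(150,270,290,410))
E
```

```text
22.09 cmd -0.148 0 at -0.1477 0.0001 F ax/lat/z 2.0 -1.3 -1.2 tz -0.05 hit False
23.1 cmd -0.105 0 at -0.1048 0.0001 F ax/lat/z 1.1 0.6 -2.7 tz -0.03 hit False
23.65 cmd -0.085 0 at -0.0846 0.0 F ax/lat/z 0.8 -0.1 -3.5 tz -0.04 hit False
24.2 cmd -0.065 0 at -0.0646 0.0 F ax/lat/z 1.8 0.2 -2.6 tz -0.02 hit False
24.75 cmd -0.045 0 at -0.0446 0.0 F ax/lat/z 0.6 -0.5 -3.7 tz -0.03 hit False
25.3 cmd -0.025 0 at -0.0246 0.0 F ax/lat/z 1.3 0.1 -3.4 tz 0.01 hit False
side crop (250, 180, 3.3)
top crop (290, 150, 3.3)
```

View pics/f.png

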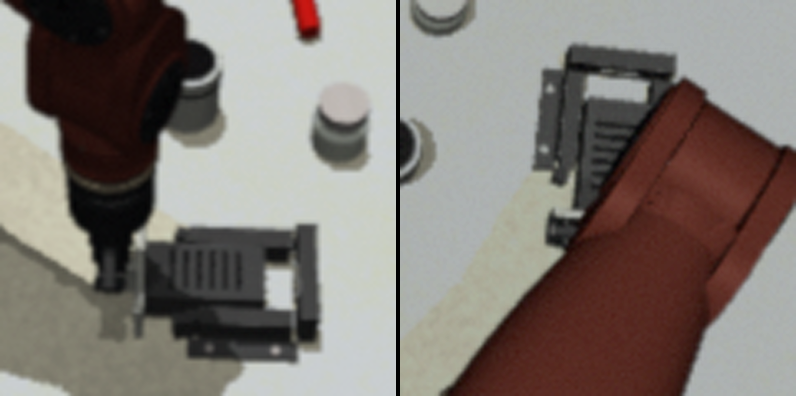

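The module is centred between the rails, about 25 mm left to go, with no lateral force. Fz shows a slight upward pull, so I lower the target 0.4 mm and push home.

Run:
```python
from h import *
ins(-.023,Z=.0863)
for x in (-.012,-.004,.006):
    if ins(x,Z=.0863,vel=.03,guard=20): break
```

```text
25.65 cmd -0.023 0 at -0.0231 -0.0001 F ax/lat/z -4.4 -0.3 2.3 tz -0.03 hit False
26.17 cmd -0.012 0 at -0.0116 -0.0002 F ax/lat/z -1.1 -0.1 2.7 tz -0.03 hit False
26.58 cmd -0.004 0 at -0.0039 -0.0001 F ax/lat/z -2.9 0.1 5.5 tz -0.05 hit False
26.89 cmd 0.006 0 at 0.0017 -0.0 F ax/lat/z -2.8 0.0 6.6 tz -0.08 hit True
```

Run:
```python
from h import *
ins(.004,Z=.0863,vel=.02,guard=30)
ins(.006,Z=.0863,vel=.02,guard=30)
robot.set_gripper(.05); robot.pause(.2); o()
g=O+(.004-.085)*u
robot.line_to([*g,.2],.15)
robot.move_pose([.40,-.40,.28],[180,0,150]); o()
shot("g",side=(180,300,250,370),top=(150,270,290,410))
```

```text
27.18 cmd 0.004 0 at 0.0019 0.0 F ax/lat/z -19.4 1.2 17.2 tz 0.02 hit False
27.43 cmd 0.006 0 at 0.0022 -0.0 F ax/lat/z -32.1 -0.3 23.8 tz 0.01 hit False
28.08 [ 0.5796 -0.2293  0.0863] [180.   0. 173.] [ 0.1 -0.4 -0. ] 0.05 -26.6
30.01 [ 0.4005 -0.3993  0.2792] [ 1.799e+02 -1.000e-01  1.501e+02] [0.4 0.7 0. ] 0.0499 -28.2
side crop (250, 180, 3.3)
top crop (290, 150, 3.3)
```

View pics/g.png

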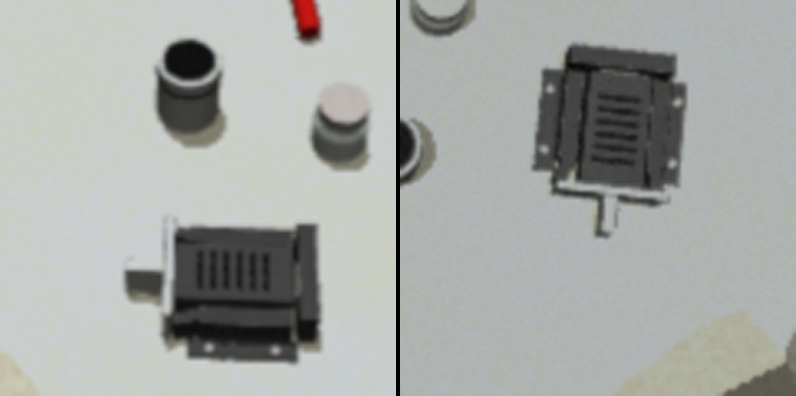

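The module is fully seated: both views show the faceplate against the rail ends, and the gripper is well clear.

```bash
python3 -c "
from plant import robot
robot.pause(.3); robot.job_done()"
```

```text
the job is handed in; nothing more can be done
```

The module is home in the bay, nose first, and I handed the job in at about 30 s of the 72 s allowed. The job reports no verdict.

- **What I did:** I gripped the module across its body and pulled it 60 mm out of the stop. I turned it a quarter so it would fit lengthwise and slid it through the middle of the gap. The turn was finished on the bay side, where I also regripped it by the tab, then I pushed it between the rails.
- **Seating:** It went in with almost no sideways force. At the end it met a hard stop, with about 32 N of push giving only 0.3 mm of movement. After release, both cameras showed the faceplate flush on the rail ends, with the gripper well clear.
- **Posts and other objects:** By the measured positions, the module cleared each post by about 40 mm, and the force readings showed no contact. The bystanders in the last picture (jar, part of the screwdriver) look unmoved. I did not check the meter and spool at the end, but the robot never worked near them.
- **Disagreements:**
  - The top camera read about 5 mm low in x against the arm. I corrected for that before inserting.
  - For part of the insertion the tab grip pulled up with about 3 N, so the faceplate end may have lifted by at most about 0.4 mm. I then lowered the grip by 0.5 mm.
  - The rest of the time the grip pressed down lightly, 5 to 10 N in the slides and up to 24 N in the final push.

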